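# Fetch the strainer basket out of the coolant filter pot with the lifting hook

### The job

Take the lifting hook from its hanger, reach down into the coolant strainer pot, catch the basket by its bail and draw it up gently under the sprung retaining ring; keeping it lightly pulled up, turn it anticlockwise until its lugs find the notches, and lift it out. Stand the basket upright near the middle of the drip tray, set down gently and with the hook alone (fingers off the basket), then hang the hook back on its hanger on the pot. Never force basket or hook against the pot, and leave the pot's cover, the spanner and the tin of screws where they are.

Things in the scene. Friction and masses are not known exactly. Their poses are not given: they have to be found in the camera images.
- strainer_pot: blue round strainer pot, open on top, fixed to the bench by a 150 x 150 mm plate: 150 mm high, bore 96 mm, outside 104 mm, rim flange 122 mm. Origin: centre of its underside; z up; its -y side carries the hook's hanger. Inside, a ledge (clear bore 79 mm, top 60 mm above the bench) carries the basket's three lugs
- pot_mouth (a point): centre of the pot's mouth at rim height, 150 mm above the bench. The basket must press on pot and ring with less than 20 N, the hook with less than 30 N
- ring_centre (a point): centre of the underside of the brass retaining ring over the lugs, 71 mm above the bench. Ring: clear bore 79 mm, 6 mm thick, three notches 120 degrees apart, 20 mm wide for the 14 mm lugs. Sprung: gives upward from about 2 N, 1.5 N per mm, solid after 6 mm (11 N). It does not turn with the basket
- notch_level (a point): centre of the ring's top side, 77 mm above the bench. How the ring stands is not measured and differs each time: seen from above the notches lie 0.3 to 1.3 rad anticlockwise (+ about z) of the lugs at the start. Only with lugs in the notches, to about 0.07 rad, can the basket rise; a lug that has risen into a notch can turn no further (the notch's side stops it)
- hook_hanger (a point): where the hook's rod hangs on the pot's fork: 90 mm to the pot's -y side of its axis, on top of the prongs, 144 mm above the bench. The prongs run along the pot's y, slot 14 mm wide, open at the outer (-y) end; lips 6 mm high stand at the prongs' ends, 20 mm out from here. So the hook goes out or in along y, raised 8 to 15 mm, by 45 mm
- strainer_basket: round steel wire basket, 72 mm across, 43 mm high, 0.2 to 0.4 kg, with three brass lugs reaching 45 mm from its axis (one on its +x axis; undersides 38 mm, tops 43 mm above its foot) and a rigid wire bail over the top. Origin: centre of its underside; z up. At the start it hangs by its lugs on the ledge in the pot, with 6 mm of free rise up to the ring
- bail_bar (a point): middle of the bail's straight top bar, 75 mm above the basket's underside; a round wire 5 mm thick, straight for 48 mm along the basket's y axis
- lifting_hook: lifting hook, 0.2 kg: upright orange grip 22 mm thick (x), 34 mm wide (y), 60 mm high, on a 30 x 30 mm collar (underside 36 mm below the origin), an 8 mm rod and two equal J hooks side by side. Origin: middle of the grip; z up. At the start it hangs by its collar on the fork, axes along the pot's. Grip it with the fingers closing along its x, at the origin's height
- hook_saddle (a point): bottom of the throat of the two J hooks, on the rod's axis, 115 mm below the hook's origin; the bail bar's underside bears here. J hooks 32 mm apart in y, backs at -x, tips at +x. Tips rise 11 mm above this point; throat 7 mm wide low down (little play on the bar), 13 mm at its mouth; bridge between the backs 22 mm above. Outside: 13 mm to -x, 14 mm to +x, 19 mm to each side in y, 6 mm below
- drip_tray: aluminium drip tray, 170 mm (x) by 200 mm (y), walls 24 mm high and 3 mm thick, floor 3 mm thick, fixed on the bench. Origin: centre of its underside
- pot_cover: the pot's blue round cover with a wire handle, 122 mm across, 34 mm high with the handle, lying loose on the bench; bystander. Origin: centre of its underside
- spanner: steel combination spanner, 36 x 225 x 8 mm, lying loose on the bench; bystander. Origin: centre of its underside
- bolt_tin: purple open tin of screws, 73 mm across, 48 mm high, standing loose on the bench; bystander. Origin: centre of its underside
Not all that is in view belongs to the job. Of the things shaped like the strainer_basket, the steel one is meant.

How it is judged:
By the outcome, as a careful person would: the job done as asked, in the order asked, and still so for the second after the job is handed in, with the robot touching nothing.
It also fails if it takes over 72 s, if anything falls off the work surface, if the arm or the gripper's body presses on something with over 40 N, if the wrist force passes 120 N, or if a joint passes its speed limit or range.

### The arm

A 7-joint arm with a two-finger parallel gripper is mounted at the origin on a cart in front of the work surface, level with it; the furniture and walls round the work are solid. World frame = base frame: x ahead of the robot, y to its left, z up, the work surface at z = 0. Lengths are in mm, angles in rad, forces in N, time in s.
With the tool pointing down it reaches from about 425 to 875 mm from the base axis. Payload 9.9 kg.
Tool frame: the origin (TCP) lies at the very end of the fingers, on their centre line; the grasp point (between the pads) lies bot.pinch_z behind it (bot.pinch_z is the distance from the TCP to the grasp point, in mm); z points along the fingers, y is the line along which they close (so a half turn about z gives the same grasp; the last joint's range is limited). The gripper opens to 85 mm and grips with 20 to 120 N. Pads are 22 mm wide; open, the fingers measure 114 mm over their backs; the gripper's body (76 mm by 85 mm) begins 54 mm behind the grasp point. The pads swing forward as they close: fully open they stand 13 mm farther back than shut.
Start: joints at [-1.192, 0.576, 0.025, 1.437, -0.015, 1.129, -0.057], TCP at [301.351, 604.001, 231.289] pointing down, gripper open.
Joint ranges: [-2.76, 2.76], [-0.34, 2.15], [-1.52, 1.57], [0.19, 2.46], [-1.09, 4.23], [0.17, 1.99], [-2.82, 2.82]. Speed limits (rad/s): [2.22, 2.22, 3.01, 3.01, 3.14, 3.14, 3.14].

### API

Orientations are given as a rotation vector (axis times angle).
In Python, from workcell import bot gives the robot as it stands. The module is installed in compiled form; this text tells all that it offers.
- The arm moves only by the tool drive_tool, never from a script. Its argument "rows" is a list that holds one entry, the list of rows, each a list of 4 numbers: the shift along the tool's x, y, z in m, then the turn about the tool's z in rad. In form: [[[x, y, z, turn], ...]]. A call has 1 to 8 rows; each row is the pose to reach, as a shift and turn from the pose commanded when the call began, along the tool's axes at that moment; what a row does not reach only later rows make up. A row lasts 1/12 s, in which the tool goes at most 41.7 mm and 7.16 degrees, less where a joint would pass 70% of its speed; a pose out of reach is approached as far as the arm can. A call with a gripper value outside its range is refused whole. "hand" is the closure, from 0 (fully open) to 1 (shut), set as the call begins (left out, the last holds). The fingers move at their own pace and stop on an object; "force" is the grip in N (left out, the last holds). Time passes only in rows, so rows that repeat a pose let the fingers close. It gives the time, the measured TCP pose, the force, the opening and the grip force at its end, in the units of the state.
- bot.get_obs(): the state, without advancing time (a new reading comes with each control period).
- bot.get_image(name): name is "side" or "top"; returns a dict with "color" (384x512x3 uint8, red, green, blue), "mtx" (3x3 intrinsics, pixels), "extrinsics" (4x4, takes a point from camera to world coordinates). Camera axes: x right, y down, z forward; pixel columns grow to the right and rows downward; lengths in mm; the calibration is good to about 2 mm. A picture is of the moment at which its call begins. There is no depth.
- bot.sign_off(): hands the job in; it is judged then, once.
The state is a dict: "t": time; "q": joint angles; "qd": joint speeds; "joint_torque": joint torques, N m; "ee_pos": TCP position; "eef_rot": TCP orientation; "wrist_force": force on the tool from outside, world axes, zero at the start; "ft_torque": the same for the moment, N m; "finger_gap": finger opening in mm; "gripper_force": force on a finger pad.
Only numpy, scipy, OpenCV 4.12 (cv2) and the standard library are available. Lean on these libraries where they do the work, as an engineer would, in place of code of your own. Each camera call takes 0.05 s, during which the arm holds its last target. There are 200 camera calls.

## Working session

There is one attempt and no reset: what is moved stays moved. The work goes in short steps, Python scripts to look and compute and a tool call to move; the robot and the scene stay as the last step left them, time stands still between calls to the robot, and variables do not carry over. Pictures are saved under pics/ and viewed, at most 10 in all, crops included, and the job is handed in when it is done.

Besides the shell and the picture viewer there is one more tool, called after "Request:" as name(argument=value, ...) on one line, values as JSON. drive_tool: Moves the arm, as the interface text tells. Its arguments: {"type":"object","properties":{"rows":{"type":"array","items":{"type":"array","items":{"type":"array","items":{"type":"number"}}}},"hand":{"type":"number"},"force":{"type":"number"}},"required":["rows"]}

```bash
mkdir -p pics; cat > h.py <<'E'
import numpy as np, cv2
from workcell import bot
from scipy.spatial.transform import Rotation as R
def ray(im,u,v):
    K=np.array(im['mtx']);T=np.array(im['extrinsics'])
    d=T[:3,:3]@np.linalg.inv(K)@np.array([u,v,1.]);return T[:3,3],d
def at_z(im,u,v,z):
    c,d=ray(im,u,v);return c+d*(z-c[2])/d[2]
def proj(im,p):
    K=np.array(im['mtx']);T=np.array(im['extrinsics'])
    q=K@(T[:3,:3].T@(np.array(p,float)-T[:3,3]));return q[:2]/q[2]
def save(name,im,box=None,s=1):
    c=im['color'][:,:,::-1]
    if box: c=c[box[1]:box[3],box[0]:box[2]]
    cv2.imwrite('pics/'+name,cv2.resize(c,None,fx=s,fy=s,interpolation=cv2.INTER_CUBIC))
def tool():
    o=bot.get_obs();return np.array(o['ee_pos']),R.from_rotvec(o['eef_rot']),o
def ax():
    p,r,o=tool();print('t',o['t'],'p',np.round(p,1),'\n',np.round(r.as_matrix(),3),'gap',o['finger_gap'],'F',np.round(o['wrist_force'],1),'q',np.round(o['q'],2))
E
python3 - <<'E'
from h import *
import pickle
a=bot.get_image('top');b=bot.get_image('side')
pickle.dump((a,b),open('im0.pkl','wb'))
save('top0.png',a,None,1.5);save('side0.png',b,None,1.5)
ax();print(bot.pinch_z)
for i in(a,b):print(np.round(i['extrinsics'],3).tolist(),np.array(i['mtx']).tolist())
E
```

```text
t 0.1 p [301.2 603.6 230.5] 
 [[-0.895  0.446 -0.001]
 [ 0.446  0.895 -0.001]
 [-0.    -0.001 -1.   ]] gap 84.82647929980199 F [-0.4  0.4  0.1] q [-1.19  0.58  0.02  1.44 -0.02  1.13 -0.06]
18.700000000000003
[[-0.059, -0.965, 0.256, 126.164], [-0.998, 0.056, -0.019, 35.057], [0.004, -0.256, -0.967, 1640.977], [0.0, 0.0, 0.0, 1.0]] [[420.718413472596, 0.0, 258.2183986840757], [0.0, 420.718413472596, 192.0889794473886], [0.0, 0.0, 1.0]]
[[0.988, -0.077, 0.135, 306.459], [-0.155, -0.431, 0.889, -1318.538], [-0.01, -0.899, -0.438, 762.5], [0.0, 0.0, 0.0, 1.0]] [[390.191730759644, 0.0, 248.25435718020069], [0.0, 390.191730759644, 192.83548185959503], [0.0, 0.0, 1.0]]
```

View pics/top0.png

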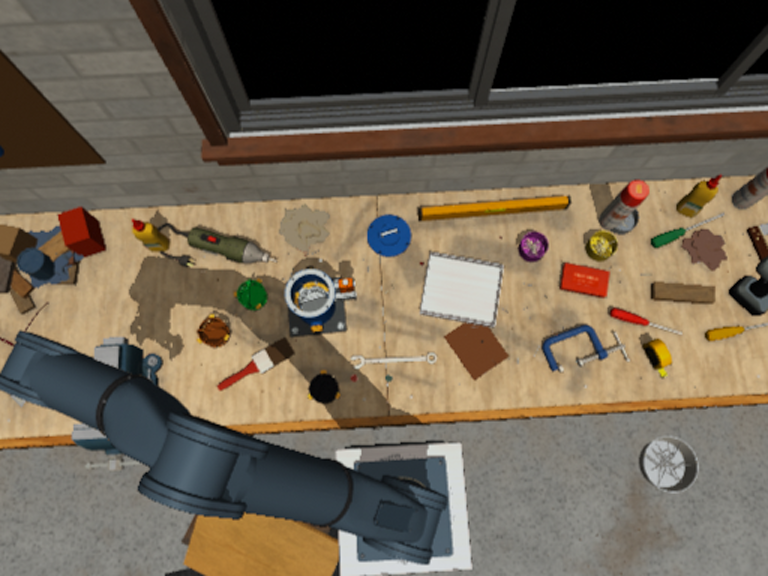

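View pics/side0.png

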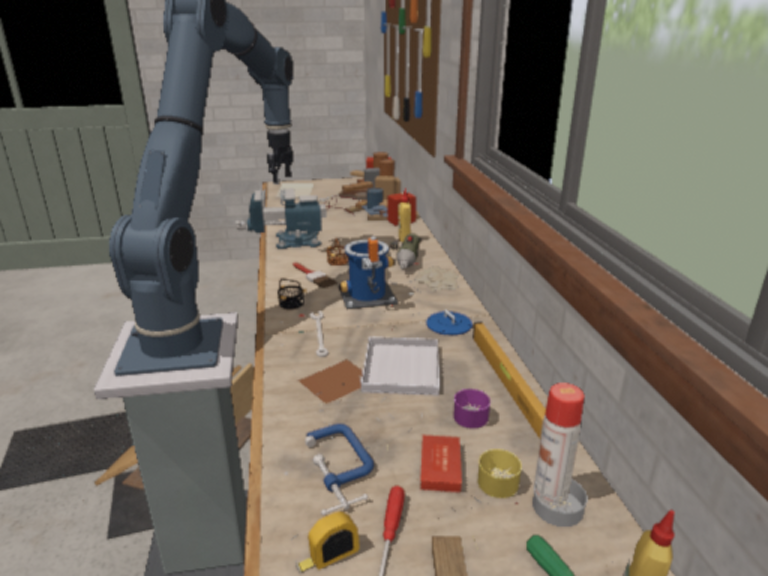

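The pot is at about (310,298) in the enlarged top view with the orange grip to its right at (345,288). The tray is at (461,289), the cover at (388,235) and the spanner at (395,360). Next I'll enlarge the pot in both views.

```bash
python3 - <<'E'
from h import *
import pickle
a,b=pickle.load(open('im0.pkl','rb'))
A=cv2.resize(a['color'][170:235,180:250,::-1],None,fx=8,fy=8,interpolation=cv2.INTER_CUBIC)
B=cv2.resize(b['color'][150:215,215:275,::-1],None,fx=8,fy=8,interpolation=cv2.INTER_CUBIC)
B=cv2.resize(B,None,fx=.5,fy=.5)
B=cv2.copyMakeBorder(B,0,260,0,0,cv2.BORDER_CONSTANT)
cv2.imwrite('pics/pot.png',np.hstack([A,B]));print(A.shape,B.shape)
E
```

```text
(520, 560, 3) (520, 240, 3)
```

View pics/pot.png

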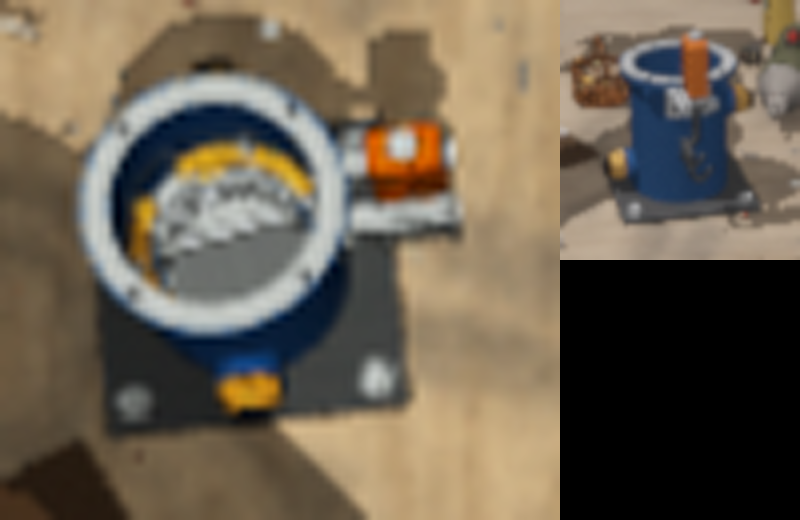

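```bash
python3 - <<'E'
from h import *
import pickle
a,b=pickle.load(open('im0.pkl','rb'))
f=lambda x,y,z:at_z(a,180+(x+.5)/8-.5,170+(y+.5)/8-.5,z)[:2]
c=f(214,203,150);print('pot',c)
L,Rr=f(105,432,8),f(410,405,8);d=L-Rr;print('plate edge (pot +y)',d,np.degrees(np.arctan2(-d[0],d[1])))
B=[f(*p,150) for p in[(125,127),(292,105),(307,277),(135,292)]]
print('bolts ctr',np.mean(B,0),[np.round(x-c,1) for x in B])
d=B[0]-B[1]+B[3]-B[2];print(np.degrees(np.arctan2(-d[0],d[1])))
print('grip top',f(407,150,210)-c,f(403,143,210)-c)
print('prong outer',f(458,140,144)-c,f(458,215,144)-c)
for n,u,v in[('tray c',461,289)]:
  print(n,at_z(a,u/1.5,v/1.5,24))
for u,v in[(425,252),(503,264),(497,328),(419,314)]: print(at_z(a,u/1.5,v/1.5,24))
print('cover',at_z(a,388/1.5,235/1.5,15),'tin',at_z(a,533/1.5,246/1.5,48),'spanner',at_z(a,355/1.5,360/1.5,5),at_z(a,435/1.5,358/1.5,5))
# side: rim ellipse crop*4
g=lambda x,y,z:at_z(b,215+x/4,150+y/4,z)[:2]
print('side rim',g(678-560,63,150),'grip top',g(695-560,37,210))
E
```

```text
pot [520.76383114 195.77083885]
plate edge (pot +y) [ -4.75306734 150.29731769] 1.811342813428446
bolts ctr [522.30927152 195.37212887] [array([38.5, 39.9]), array([ 44.6, -37.1]), array([-37.2, -41.2]), array([-39.7,  36.9])]
3.1504606928422776
grip top [  3.31726404 -92.01540218] [  6.61849467 -90.38971793]
prong outer [  25.0894707  -112.53968885] [ -10.58699114 -110.89564134]
tray c [ 540.1509458  -191.75985713   24.        ]
[ 648.4392661  -104.11069288   24.        ]
[ 602.67463897 -310.35538702   24.        ]
[ 429.83707292 -276.2157458    24.        ]
[478.96216569 -75.6964029   24.        ]
cover [705.73334488  -7.76602312  15.        ] tin [ 640.82644521 -390.30250023   48.        ] spanner [370.56454487  98.14759177   5.        ] [ 363.60931769 -110.19867488    5.        ]
side rim [519.7719898  182.49847114] grip top [525.25569884  99.68131268]
```

The rim centre is at crop (214,203) and the orange grip's top at (405,150). The basket mesh lies inside with brass ring pieces around (190,160) and (140,230). I need the bail's direction, so I'll take a closer crop with expected circles alongside.

```bash
python3 - <<'E'
from h import *
import pickle
a,b=pickle.load(open('im0.pkl','rb'))
s=14;x0,y0=190,178
c=a['color'][y0:y0+34,x0:x0+34,::-1]
A=cv2.resize(c,None,fx=s,fy=s,interpolation=cv2.INTER_LANCZOS4)
A=cv2.convertScaleAbs(A,alpha=1.25)
N=cv2.resize(c,None,fx=s,fy=s,interpolation=cv2.INTER_CUBIC);N=cv2.resize(N,(310,310))
P=np.array([521.,195.5])
def dot(p,col):
    u=(proj(a,p)-[x0,y0]+.5)*s
    cv2.circle(A,tuple(np.round(u).astype(int)),2,col,-1)
for z,r,col in((77,39.5,(0,255,0)),(97,0,(0,0,255)),(97,24,(0,0,255)),(65,36,(255,0,255))):
  for t in np.radians(np.arange(0,360,10)): dot([P[0]+r*np.cos(t),P[1]+r*np.sin(t),z],col if t>0 else (255,0,0))
N=cv2.copyMakeBorder(N,0,A.shape[0]-310,0,0,cv2.BORDER_CONSTANT)
cv2.imwrite('pics/bail.png',np.hstack([A,N]));print(A.shape)
E
```

```text
(476, 476, 3)
```

View pics/bail.png

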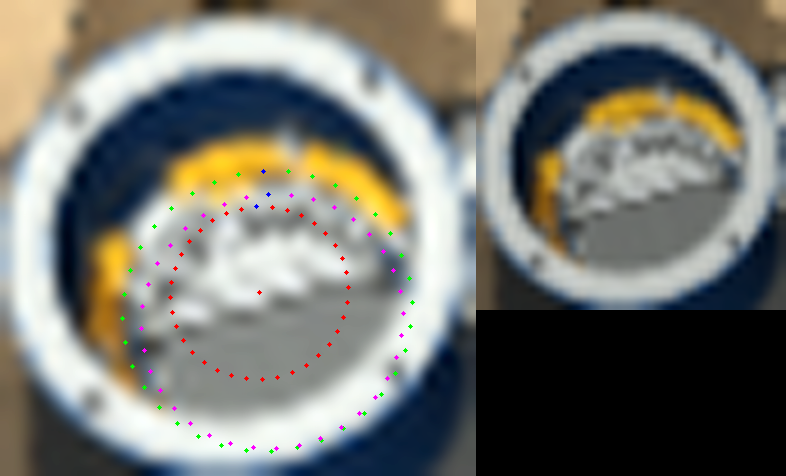

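The bright stroke from (175,325) to (310,280) matches the bail bar and passes near the predicted bar point (260,292). That puts the bar at about 106° world. The ring gap at (145,210) puts a notch at about 50°, so the turn needed is about 0.6 rad. I'll move towards the hook while refining the bar angle.

Request:
drive_tool(rows=[[[-0.423,-0.347,-0.005,1.065],[-0.423,-0.347,-0.005,1.065],[-0.423,-0.347,-0.005,1.065],[-0.423,-0.347,-0.005,1.065],[-0.423,-0.347,-0.005,1.065],[-0.423,-0.347,-0.005,1.065],[-0.423,-0.347,-0.005,1.065],[-0.423,-0.347,-0.005,1.065]]], hand=0, force=60)

```text
t: 0.77
ee_pos: [437.8, 297.8, 234.3]
eef_rot: [-2.105, -2.332, 0.0]
wrist_force: [0.1, 0.8, -0.3]
finger_gap: 85.4
gripper_force: 0.0
```

```bash
python3 - <<'E'
from h import *
import pickle
a,b=pickle.load(open('im0.pkl','rb'))
g=cv2.cvtColor(a['color'],cv2.COLOR_RGB2GRAY).astype(np.float32)
P=np.array([521.,195.5]);res=[]
for th in range(60,150,3):
  d=np.array([np.cos(np.radians(th)),np.sin(np.radians(th))]);n=np.array([-d[1],d[0]])
  for o in np.arange(-5,5.1,1):
    def line(oo):
      m=[];
      for l in np.linspace(-22,22,23):
        p=P+d*l+n*oo;m.append(proj(a,[p[0],p[1],97]))
      m=np.array(m,np.float32)[None];return cv2.remap(g,m[...,0],m[...,1],cv2.INTER_LINEAR).mean()
    res.append((line(o)-.5*(line(o-6)+line(o+6)),th,o))
for r in sorted(res)[::-1][:10]:print(np.round(r,1))
ax()
E
```

```text
[ 28.8 105.   -1. ]
[ 28.4 108.   -1. ]
[ 27.8 108.   -2. ]
[ 27.6 105.   -2. ]
[ 27.3 102.   -1. ]
[ 26.5 105.    0. ]
[ 25.4 111.   -2. ]
[ 25.2 102.   -2. ]
[ 25.1 102.    0. ]
[ 25. 111.  -1.]
t 0.7667 p [437.8 297.8 234.3] 
 [[-0.102  0.995 -0.   ]
 [ 0.995  0.102  0.   ]
 [ 0.    -0.    -1.   ]] gap 85.42198585585021 F [ 0.1  0.8 -0.3] q [-0.92  0.37  0.33  1.82 -0.14  0.97 -0.43]
```

Request:
drive_tool(rows=[[[-0.18,0.055,0,0.05],[-0.18,0.055,0,0.05],[-0.18,0.055,0,0.05],[-0.18,0.055,0,0.05],[-0.18,0.055,0,0.05],[-0.18,0.055,0,0.05],[-0.18,0.055,0,0.05],[-0.18,0.055,0,0.05]]])

```text
t: 1.43
ee_pos: [511.2, 127.7, 234.1]
eef_rot: [-2.155, -2.285, 0.0]
wrist_force: [0.3, 0.9, -0.0]
finger_gap: 85.2
gripper_force: 0.0
```

```bash
python3 - <<'E'
from h import *
ax()
b=bot.get_image('side');a=bot.get_image('top')
A=cv2.resize(a['color'][165:235,190:260,::-1],(420,420),interpolation=cv2.INTER_CUBIC)
B=cv2.resize(b['color'][120:190,225:285,::-1],(360,420),interpolation=cv2.INTER_CUBIC)
cv2.imwrite('pics/pre.png',np.hstack([A,B]))
for i in(a,b): print(proj(i,[525,105,210]),proj(i,[525,105,180]),proj(i,tool()[0]))
E
```

```text
t 1.4333 p [511.2 127.7 234.1] 
 [[-0.059  0.998 -0.001]
 [ 0.998  0.059  0.   ]
 [ 0.    -0.001 -1.   ]] gap 85.16761244028075 F [ 0.3  0.9 -0. ] q [-0.6   0.37  0.37  1.83 -0.16  0.97 -0.1 ]
[230.07379612 188.08138747] [230.57895702 190.29688337] [223.06193434 190.49277188]
[248.47499562 158.775102  ] [248.55050077 165.85324411] [244.01120884 151.2092827 ]
```

View pics/pre.png

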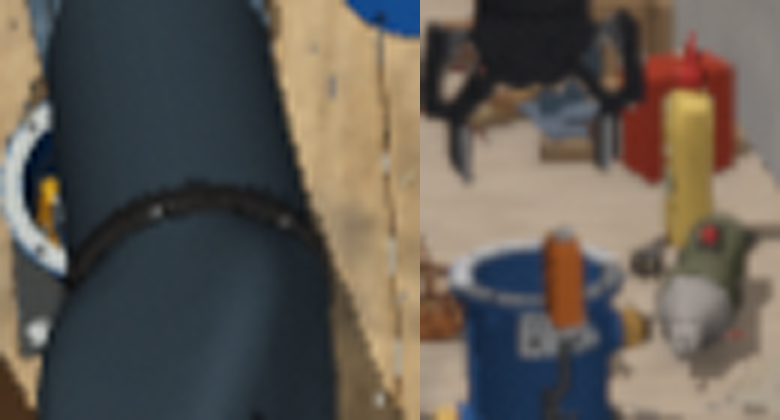

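The grip top sits at (248.8,158.7) in the side image against a prediction of (248.5,158.8), so the hanger position (525,105) is confirmed. Moving in to grasp.

Request:
drive_tool(rows=[[[-0.024,0.0125,0,0.015],[-0.024,0.0125,0,0.015],[-0.024,0.0125,0,0.015],[-0.024,0.0125,0.02,0.015],[-0.024,0.0125,0.045,0.015],[-0.024,0.0125,0.07,0.015],[-0.024,0.0125,0.072,0.015],[-0.024,0.0125,0.072,0.015]]])

```text
t: 2.2
ee_pos: [524.3, 104.6, 161.5]
eef_rot: [-2.17, -2.269, 0.004]
wrist_force: [0.4, 0.5, 0.4]
finger_gap: 85.8
gripper_force: 0.0
```

Request:
drive_tool(rows=[[[0,0,0,0],[0,0,0,0]]])

```text
t: 2.37
ee_pos: [526.3, 104.1, 163.8]
eef_rot: [2.172, 2.269, 0.003]
wrist_force: [0.9, -0.4, 1.0]
finger_gap: 85.5
gripper_force: 0.0
```

```bash
python3 -c "
from h import *
ax()"
```

```text
t 2.3667 p [526.3 104.1 163.8] 
 [[-0.044  0.999  0.002]
 [ 0.999  0.044  0.001]
 [ 0.001  0.002 -1.   ]] gap 85.50372641883575 F [ 0.9 -0.4  1. ] q [-0.52  0.47  0.35  1.9  -0.22  0.8  -0.01]
```

Request:
drive_tool(rows=[[[0,0,0,0],[0,0,0,0],[0,0,0,0],[0,0,0,0],[0,0,0,0],[0,0,0,0],[0,0,0,0],[0,0,0,0]]], hand=1, force=70)

```text
t: 3.03
ee_pos: [525.7, 103.5, 162.6]
eef_rot: [2.173, 2.269, 0.001]
wrist_force: [-1.7, -0.4, 5.9]
finger_gap: 21.3
gripper_force: 68.3
```

```bash
python3 -c "
from h import *
ax()"
```

```text
t 3.0333 p [525.7 103.5 162.6] 
 [[-0.043  0.999  0.   ]
 [ 0.999  0.043  0.   ]
 [ 0.     0.    -1.   ]] gap 21.26497249279586 F [-1.7 -0.4  5.9] q [-0.52  0.47  0.35  1.91 -0.22  0.8  -0.01]
```

Request:
drive_tool(rows=[[[0,0,-0.006,0],[0,0,-0.011,0],[0,0,-0.011,0],[0,0,-0.011,0],[-0.012,0,-0.011,0],[-0.026,0,-0.011,0],[-0.042,0,-0.011,0],[-0.048,0,-0.011,0]]])

```text
t: 3.7
ee_pos: [527.3, 52.3, 173.3]
eef_rot: [2.176, 2.265, -0.002]
wrist_force: [0.5, -0.2, -1.3]
finger_gap: 21.2
gripper_force: 68.4
```

Request:
drive_tool(rows=[[[0,0,-0.005,0],[0,0,-0.03,0],[0,0,-0.06,0],[0,0,-0.095,0],[0,0,-0.1,0],[0,0,-0.1,0],[0,0,-0.1,0]]])

```text
t: 4.28
ee_pos: [527.3, 56.3, 273.1]
eef_rot: [-2.172, -2.269, -0.001]
wrist_force: [-0.9, -0.5, -2.9]
finger_gap: 21.4
gripper_force: 69.1
```

```bash
python3 - <<'E'
from h import *
ax()
b=bot.get_image('side');save('h1.png',b,(215,80,295,230),4)
p,r,_=tool();t=np.array([522.2,195.8])-21*np.array([.961,.276]);d=np.array([*t,p[2]])-p
print(np.round(r.inv().apply(d),1))
E
```

```text
t 4.2833 p [527.3  56.3 273.1] 
 [[-0.044  0.999 -0.   ]
 [ 0.999  0.044  0.001]
 [ 0.001  0.    -1.   ]] gap 21.362051684216613 F [-0.9 -0.5 -2.9] q [-0.48  0.34  0.4   1.76 -0.15  1.06  0.01]
[134.8 -19.    0. ]
```

View pics/h1.png

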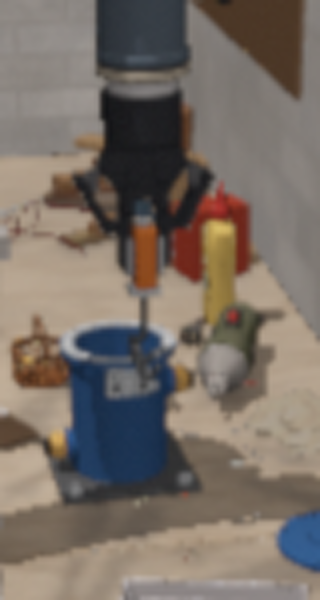

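The hook is held upright, clear of the hanger, with its J's at crop (140,360). I'm moving over the pot and turning to the bail.

Request:
drive_tool(rows=[[[0.03,-0.004,0,-0.06],[0.065,-0.01,0,-0.14],[0.1,-0.016,0,-0.22],[0.13,-0.019,0,-0.235],[0.135,-0.019,0,-0.235],[0.135,-0.019,0,-0.235],[0.135,-0.019,0,-0.235],[0.135,-0.019,0,-0.235]]])

```text
t: 5.0
ee_pos: [502.8, 187.9, 272.6]
eef_rot: [1.895, 2.506, -0.003]
wrist_force: [-0.2, -0.7, -2.5]
finger_gap: 20.9
gripper_force: 68.9
```

```bash
python3 - <<'E'
from h import *
ax()
p,r,_=tool();t=np.array([522.2,195.8])-21*np.array([.961,.276]);d=np.array([*t,p[2]])-p
print(np.round(r.inv().apply(d),1))
E
```

```text
t 5.0 p [502.8 187.9 272.6] 
 [[-0.272  0.962 -0.001]
 [ 0.962  0.272 -0.002]
 [-0.001 -0.002 -1.   ]] gap 20.921989927065844 F [-0.2 -0.7 -2.5] q [-0.66  0.35  0.31  1.75 -0.12  1.07 -0.04]
[ 2.2 -0.1 -0. ]
```

Request:
drive_tool(rows=[[[0.001,0,0.02,0],[0.001,0,0.045,0],[0.001,0,0.065,0],[0.001,0,0.078,0],[0.001,0,0.082,0],[0.001,0,0.086,0],[0.001,0,0.086,0],[0.001,0,0.086,0]]])

```text
t: 5.67
ee_pos: [503.1, 190.2, 188.0]
eef_rot: [1.893, 2.506, 0.001]
wrist_force: [-0.0, -0.7, -1.7]
finger_gap: 21.0
gripper_force: 68.7
```

Request:
drive_tool(rows=[[[0,0,0.003,0],[0,0,0.006,0],[0,0,0.009,0],[0,0,0.009,0],[0,0,0.009,0]]])

```text
t: 6.08
ee_pos: [502.4, 190.6, 178.2]
eef_rot: [-1.892, -2.508, 0.0]
wrist_force: [0.3, 0.0, -1.6]
finger_gap: 21.5
gripper_force: 68.7
```

Request:
drive_tool(rows=[[[0,0.004,0,0],[0,0.008,0,0],[0,0.012,0,0],[0,0.016,0,0],[0,0.019,0,0],[0,0.0205,0,0],[0,0.0205,0,0],[0,0.0205,0,0]]])

```text
t: 6.75
ee_pos: [522.2, 196.2, 178.3]
eef_rot: [-1.892, -2.508, 0.0]
wrist_force: [-0.3, -0.4, -2.5]
finger_gap: 21.6
gripper_force: 68.7
```

Request:
drive_tool(rows=[[[0,0,-0.002,0],[0,0,-0.004,0],[0,0,-0.006,0],[0,0,-0.008,0],[0,0,-0.0095,0],[0,0,-0.0095,0],[0,0,-0.0095,0]]])

```text
t: 7.33
ee_pos: [522.3, 196.3, 188.0]
eef_rot: [1.892, 2.508, 0.0]
wrist_force: [0.3, 0.8, -2.5]
finger_gap: 21.5
gripper_force: 68.7
```

Request:
drive_tool(rows=[[[0,0,-0.001,0],[0,0,-0.002,0],[0,0,-0.003,0],[0,0,-0.004,0],[0,0,-0.005,0],[0,0,-0.0055,0],[0,0,-0.0055,0],[0,0,-0.0055,0]]])

```text
t: 8.0
ee_pos: [522.2, 196.2, 193.3]
eef_rot: [1.892, 2.508, -0.0]
wrist_force: [0.5, -0.3, -5.3]
finger_gap: 21.2
gripper_force: 68.6
```

Request:
drive_tool(rows=[[[0,0,-0.0005,0],[0,0,-0.001,0],[0,0,-0.0015,0],[0,0,-0.002,0],[0,0,-0.002,0],[0,0,-0.002,0]]])

```text
t: 8.5
ee_pos: [522.2, 196.2, 195.4]
eef_rot: [1.892, 2.508, 0.0]
wrist_force: [0.3, -0.2, -5.1]
finger_gap: 21.3
gripper_force: 68.6
```

The basket's weight is on the hook, about 3 N. I'm drawing it up gently to the ring.

Request:
drive_tool(rows=[[[0,0,-0.0005,0],[0,0,-0.001,0],[0,0,-0.0015,0],[0,0,-0.002,0],[0,0,-0.0025,0],[0,0,-0.0025,0]]])

```text
t: 9.0
ee_pos: [522.3, 196.2, 198.0]
eef_rot: [1.892, 2.508, 0.0]
wrist_force: [0.2, 0.1, -5.1]
finger_gap: 21.0
gripper_force: 68.6
```

Request:
drive_tool(rows=[[[0,0,-0.0004,0],[0,0,-0.0008,0],[0,0,-0.001,0],[0,0,-0.001,0],[0,0,-0.001,0]]])

```text
t: 9.42
ee_pos: [522.2, 196.2, 198.6]
eef_rot: [-1.892, -2.508, 0.0]
wrist_force: [0.9, 1.2, -7.6]
finger_gap: 21.1
gripper_force: 68.6
```

Request:
drive_tool(rows=[[[0,0,-0.0004,0],[0,0,-0.0007,-0.03],[0,0,-0.0007,-0.08],[0,0,-0.0007,-0.13],[0,0,-0.0007,-0.18],[0,0,-0.0007,-0.23],[0,0,-0.0007,-0.28],[0,0,-0.0007,-0.28]]])

```text
t: 10.08
ee_pos: [521.9, 196.0, 199.3]
eef_rot: [-1.521, -2.748, 0.001]
wrist_force: [0.2, 0.1, -8.9]
finger_gap: 21.4
gripper_force: 68.7
```

```bash
python3 -c "
from h import *
ax();print(bot.get_obs()['ft_torque'])"
```

```text
t 10.0833 p [521.9 196.  199.3] 
 [[-0.531  0.847 -0.001]
 [ 0.847  0.531 -0.   ]
 [ 0.    -0.001 -1.   ]] gap 21.36289269818456 F [ 0.2  0.1 -8.9] q [-0.58  0.44  0.2   1.8  -0.11  0.91  0.23]
[-0.05689084  0.01753913 -0.01909666]
```

Request:
drive_tool(rows=[[[0,0,0,-0.04],[0,0,0,-0.08],[0,0,0,-0.12],[0,0,0,-0.16],[0,0,0,-0.16],[0,0,0,-0.16]]])

```text
t: 10.58
ee_pos: [522.0, 196.0, 199.4]
eef_rot: [-1.303, -2.858, 0.001]
wrist_force: [0.1, 0.7, -8.3]
finger_gap: 21.3
gripper_force: 68.7
```

Request:
drive_tool(rows=[[[0,0,0,-0.025],[0,0,0,-0.05],[0,0,0,-0.05],[0,0,0,-0.05]]])

```text
t: 10.92
ee_pos: [522.2, 196.1, 199.5]
eef_rot: [-1.228, -2.892, 0.0]
wrist_force: [0.8, 0.5, -8.8]
finger_gap: 21.2
gripper_force: 68.7
```

Request:
drive_tool(rows=[[[0,0,0,-0.025],[0,0,0,-0.05],[0,0,0,-0.05],[0,0,0,-0.05]]])

```text
t: 11.25
ee_pos: [522.6, 196.4, 200.0]
eef_rot: [1.154, 2.921, 0.001]
wrist_force: [-0.1, -0.7, -4.5]
finger_gap: 21.4
gripper_force: 69.4
```

The upward force dropped to the bare weight, so the lugs have found the notches at about 47°. I'll ease a little towards the centre, then lift.

Request:
drive_tool(rows=[[[0,0,0,-0.02],[0,0,0,-0.04],[0,0,0,-0.04],[0,0,0,-0.04]]])

```text
t: 11.58
ee_pos: [522.3, 196.2, 199.6]
eef_rot: [1.096, 2.944, 0.0]
wrist_force: [-0.8, -0.2, -4.7]
finger_gap: 21.2
gripper_force: 69.4
```

```bash
python3 -c "
from h import *
ax();print(bot.get_obs()['ft_torque'])"
```

```text
t 11.5833 p [522.3 196.2 199.6] 
 [[-0.757  0.654  0.   ]
 [ 0.654  0.757  0.   ]
 [-0.     0.    -1.   ]] gap 21.173772980686092 F [-0.8 -0.2 -4.7] q [-0.53  0.44  0.12  1.8  -0.07  0.91  0.48]
[-0.01501903  0.00076976  0.02963349]
```

Request:
drive_tool(rows=[[[0,0,-0.001,0],[0,0,-0.002,0],[0,0,-0.003,0],[0,0,-0.003,0],[0,0,-0.003,0]]])

```text
t: 12.0
ee_pos: [522.3, 196.3, 202.7]
eef_rot: [1.096, 2.944, 0.0]
wrist_force: [-0.5, 0.1, -5.4]
finger_gap: 21.5
gripper_force: 69.4
```

Request:
drive_tool(rows=[[[0,0,-0.002,0],[0,0,-0.004,0],[0,0,-0.006,0],[0,0,-0.008,0],[0,0,-0.01,0],[0,0,-0.012,0],[0,0,-0.014,0],[0,0,-0.014,0]]])

```text
t: 12.67
ee_pos: [522.4, 196.3, 217.0]
eef_rot: [1.096, 2.944, 0.001]
wrist_force: [-0.2, -0.8, -5.0]
finger_gap: 21.4
gripper_force: 69.4
```

Request:
drive_tool(rows=[[[0,0,-0.005,0],[0,0,-0.01,0],[0,0,-0.016,0],[0,0,-0.022,0],[0,0,-0.028,0],[0,0,-0.034,0],[0,0,-0.04,0],[0,0,-0.042,0]]])

```text
t: 13.33
ee_pos: [522.6, 196.4, 259.8]
eef_rot: [1.096, 2.943, 0.002]
wrist_force: [0.4, 0.9, -5.3]
finger_gap: 21.0
gripper_force: 69.5
```

Request:
drive_tool(rows=[[[0,0,-0.01,0],[0,0,-0.022,0],[0,0,-0.034,0],[0,0,-0.046,0],[0,0,-0.058,0],[0,0,-0.07,0],[0,0,-0.082,0],[0,0,-0.09,0]]])

```text
t: 14.0
ee_pos: [522.4, 196.2, 350.1]
eef_rot: [1.096, 2.943, 0.001]
wrist_force: [-0.1, -0.4, -3.6]
finger_gap: 21.5
gripper_force: 69.6
```

```bash
python3 - <<'E'
from h import *
ax()
b=bot.get_image('side')
a=bot.get_image('top')
B=cv2.resize(b['color'][80:230,215:295,::-1],(320,600),interpolation=cv2.INTER_CUBIC)
A=cv2.resize(a['color'][155:230,270:345,::-1],(450,450),interpolation=cv2.INTER_CUBIC)
A=cv2.copyMakeBorder(A,0,150,0,0,cv2.BORDER_CONSTANT)
cv2.imwrite('pics/lift.png',np.hstack([A,B]))
E
```

```text
t 14.0 p [522.4 196.2 350.1] 
 [[-0.756  0.654  0.001]
 [ 0.654  0.756  0.   ]
 [-0.     0.001 -1.   ]] gap 21.461821597144002 F [-0.1 -0.4 -3.6] q [-0.54  0.32  0.14  1.56 -0.05  1.27  0.46]
```

View pics/lift.png

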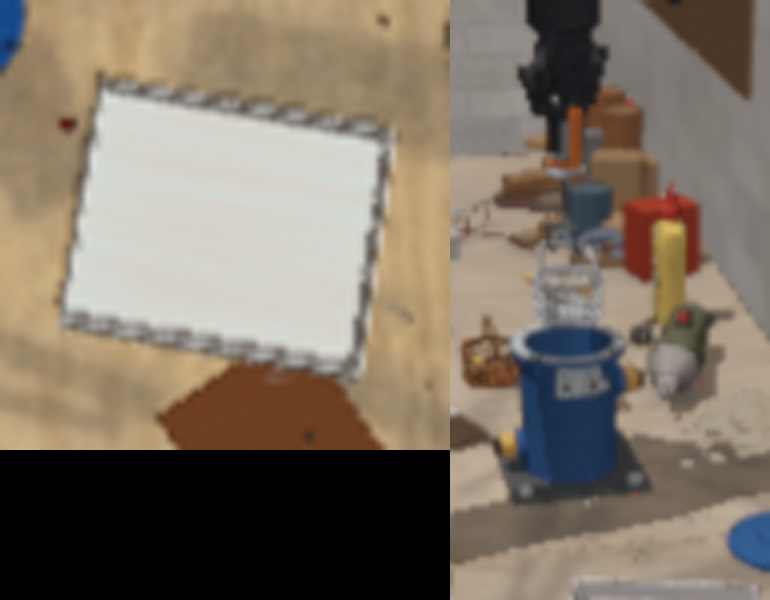

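The basket hangs on the hook clear of the pot, at crop (568,290). The tray corners average to full pixel (308,192.7), about (540,-193). Carrying it over.

Request:
drive_tool(rows=[[[-0.004,-0.004,0,0.01],[-0.012,-0.013,0,0.03],[-0.023,-0.025,0,0.06],[-0.037,-0.039,0,0.09],[-0.053,-0.056,0,0.13],[-0.069,-0.073,0,0.17],[-0.085,-0.09,0,0.21],[-0.102,-0.107,0,0.25]]])

```text
t: 14.77
ee_pos: [528.8, 44.9, 348.4]
eef_rot: [-1.463, -2.78, 0.001]
wrist_force: [1.1, 0.4, -5.7]
finger_gap: 21.0
gripper_force: 69.4
```

```bash
python3 - <<'E'
from h import *
ax();b=bot.get_image('top')
print(at_z(b,308.1,192.7,24))
p,r,_=tool();print(np.round(r.inv().apply(np.array([540,-193,p[2]])-p),1))
E
```

```text
t 14.7667 p [528.8  44.9 348.4] 
 [[-0.566  0.824 -0.   ]
 [ 0.824  0.566 -0.001]
 [-0.    -0.001 -1.   ]] gap 20.956449448390178 F [ 1.1  0.4 -5.7] q [-0.36  0.28  0.25  1.63 -0.07  1.25  0.51]
[ 539.83749928 -194.79290778   24.        ]
[-198.2 -120.4    1. ]
```

Request:
drive_tool(rows=[[[-0.02,-0.012,0,0.03],[-0.042,-0.025,0,0.07],[-0.064,-0.038,0,0.11],[-0.086,-0.051,0,0.15],[-0.108,-0.064,0,0.19],[-0.13,-0.077,0,0.23],[-0.15,-0.089,0,0.27],[-0.168,-0.1,0,0.31]]])

```text
t: 15.48
ee_pos: [542.0, -150.4, 348.5]
eef_rot: [1.875, 2.52, -0.002]
wrist_force: [-0.3, -0.2, -5.7]
finger_gap: 21.7
gripper_force: 69.4
```

```bash
python3 - <<'E'
from h import *
ax()
p,r,_=tool();print(np.round(r.inv().apply(np.array([540,-194,p[2]])-p),1))
E
```

```text
t 15.4833 p [ 542.  -150.4  348.5] 
 [[-0.287  0.958 -0.   ]
 [ 0.958  0.287 -0.001]
 [-0.001 -0.001 -1.   ]] gap 21.668074638909257 F [-0.3 -0.2 -5.7] q [-0.08  0.34  0.39  1.55 -0.13  1.27  0.62]
[-41.2 -14.4   0. ]
```

Request:
drive_tool(rows=[[[-0.012,-0.004,0,0],[-0.022,-0.008,0,0],[-0.03,-0.011,0.003,0],[-0.035,-0.013,0.01,0],[-0.036,-0.013,0.02,0],[-0.036,-0.013,0.032,0],[-0.036,-0.013,0.045,0],[-0.036,-0.013,0.058,0]]])

```text
t: 16.15
ee_pos: [541.4, -183.3, 289.0]
eef_rot: [-1.864, -2.528, -0.001]
wrist_force: [1.2, 0.9, -5.2]
finger_gap: 21.3
gripper_force: 69.6
```

Request:
drive_tool(rows=[[[0,0,0.014,0],[0,0,0.029,0],[0,0,0.044,0],[0,0,0.058,0],[0,0,0.07,0],[0,0,0.079,0],[0,0,0.083,0],[0,0,0.083,0]]])

```text
t: 16.82
ee_pos: [541.0, -183.8, 206.3]
eef_rot: [-1.865, -2.526, 0.001]
wrist_force: [0.4, -0.1, -5.4]
finger_gap: 21.2
gripper_force: 69.2
```

```bash
python3 - <<'E'
from h import *
ax()
p,r,_=tool();print(np.round(r.inv().apply(np.array([540,-194,p[2]])-p),1))
E
```

```text
t 16.8167 p [ 541.  -183.8  206.3] 
 [[-0.295  0.956 -0.002]
 [ 0.956  0.295  0.001]
 [ 0.001 -0.002 -1.   ]] gap 21.154574610314366 F [ 0.4 -0.1 -5.4] q [ 0.01  0.47  0.36  1.76 -0.19  0.95  0.74]
[-9.5 -3.9 -0. ]
```

Request:
drive_tool(rows=[[[-0.004,-0.002,0.004,0],[-0.009,-0.004,0.01,0],[-0.009,-0.004,0.017,0],[-0.009,-0.004,0.023,0],[-0.009,-0.004,0.027,0],[-0.009,-0.004,0.029,0],[-0.009,-0.004,0.029,0],[-0.009,-0.004,0.029,0]]])

```text
t: 17.48
ee_pos: [540.4, -194.4, 178.5]
eef_rot: [-1.867, -2.527, -0.0]
wrist_force: [-0.6, -0.1, -4.4]
finger_gap: 21.0
gripper_force: 69.5
```

Request:
drive_tool(rows=[[[0,0,0.0007,0],[0,0,0.0014,0],[0,0,0.0021,0],[0,0,0.0028,0],[0,0,0.0035,0],[0,0,0.0042,0],[0,0,0.005,0],[0,0,0.005,0]]])

```text
t: 18.15
ee_pos: [540.2, -194.4, 173.4]
eef_rot: [-1.867, -2.526, 0.0]
wrist_force: [-0.3, 0.5, -5.0]
finger_gap: 21.1
gripper_force: 69.5
```

Request:
drive_tool(rows=[[[0,0,0.0006,0],[0,0,0.0012,0],[0,0,0.0018,0],[0,0,0.0024,0],[0,0,0.003,0],[0,0,0.003,0],[0,0,0.003,0]]])

```text
t: 18.73
ee_pos: [540.3, -194.4, 170.6]
eef_rot: [1.867, 2.527, 0.0]
wrist_force: [-0.6, 0.7, -1.7]
finger_gap: 21.5
gripper_force: 69.7
```

Request:
drive_tool(rows=[[[0,0,0.002,0],[0,0,0.004,0],[0,0,0.006,0],[0,0,0.008,0],[0,0,0.0095,0],[0,0,0.011,0],[0,0,0.011,0],[0,0,0.011,0]]])

```text
t: 19.4
ee_pos: [540.2, -194.4, 159.5]
eef_rot: [-1.867, -2.527, 0.0]
wrist_force: [0.6, 0.6, -2.1]
finger_gap: 21.0
gripper_force: 69.7
```

The basket is standing in the tray and the hook has dropped clear of the bar. Backing it out to -x.

Request:
drive_tool(rows=[[[0,-0.003,0,0],[0,-0.007,0,0],[0,-0.011,0,0],[0,-0.015,0,0],[0,-0.019,0,0],[0,-0.021,0,0],[0,-0.021,0,0],[0,-0.021,0,0]]])

```text
t: 20.07
ee_pos: [520.2, -200.7, 159.7]
eef_rot: [1.867, 2.526, 0.0]
wrist_force: [0.2, 0.2, -2.3]
finger_gap: 21.1
gripper_force: 69.7
```

Request:
drive_tool(rows=[[[0,0,-0.004,0],[0,0,-0.009,0],[0,0,-0.015,0],[0,0,-0.022,0],[0,0,-0.03,0],[0,0,-0.045,0],[0,0,-0.065,0],[0,0,-0.09,0]]])

```text
t: 20.73
ee_pos: [519.6, -200.3, 250.2]
eef_rot: [-1.866, -2.525, 0.001]
wrist_force: [-0.0, 0.0, -1.0]
finger_gap: 20.9
gripper_force: 69.7
```

Request:
drive_tool(rows=[[[0,0,-0.02,0],[0,0,-0.026,0],[0,0,-0.026,0]]])

```text
t: 20.98
ee_pos: [521.0, -201.0, 277.5]
eef_rot: [1.865, 2.524, 0.002]
wrist_force: [0.5, 0.2, -1.5]
finger_gap: 21.2
gripper_force: 69.9
```

```bash
python3 - <<'E'
from h import *
ax()
b=bot.get_image('side');save('tray.png',b,(215,130,315,270),4)
p,r,_=tool();t=np.array([527.5,57,p[2]])
print(np.round(r.inv().apply(t-p),1))
E
```

```text
t 20.9833 p [ 521.  -201.   277.5] 
 [[-0.294  0.956  0.004]
 [ 0.956  0.294 -0.001]
 [-0.002  0.003 -1.   ]] gap 21.234024670267054 F [ 0.5  0.2 -1.5] q [ 0.02  0.38  0.38  1.69 -0.16  1.1   0.75]
[244.1  82.5  -0. ]
```

View pics/tray.png

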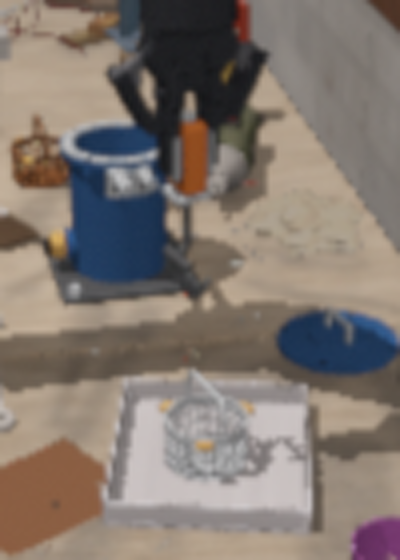

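The basket stands upright mid-tray at crop (205,440), and the hook is free. Returning the hook.

Request:
drive_tool(rows=[[[0.02,0.007,0,0.03],[0.055,0.018,0,0.06],[0.092,0.031,0,0.1],[0.13,0.044,0,0.14],[0.165,0.056,0,0.18],[0.2,0.068,0,0.22],[0.23,0.078,0,0.255],[0.243,0.082,0,0.255]]])

```text
t: 21.7
ee_pos: [526.2, 61.4, 273.6]
eef_rot: [-2.167, -2.27, 0.002]
wrist_force: [-0.1, 1.2, -2.4]
finger_gap: 21.7
gripper_force: 69.8
```

Request:
drive_tool(rows=[[[0,0,0,0],[0,0,0,0],[0,0,0,0]]])

```text
t: 21.95
ee_pos: [526.7, 54.7, 274.6]
eef_rot: [-2.174, -2.268, 0.003]
wrist_force: [-0.3, -0.8, -1.2]
finger_gap: 21.3
gripper_force: 69.8
```

```bash
python3 - <<'E'
from h import *
ax()
p,r,_=tool();t=np.array([527.8,55.5,174])
print(np.round(r.inv().apply(t-p),1), np.arctan2(r.as_matrix()[1,1],r.as_matrix()[0,1]))
E
```

```text
t 21.95 p [526.7  54.7 274.6] 
 [[-0.042  0.999 -0.002]
 [ 0.999  0.042 -0.001]
 [-0.001 -0.002 -1.   ]] gap 21.256248523676355 F [-0.3 -0.8 -1.2] q [-0.47  0.34  0.39  1.76 -0.14  1.07  0.01]
[  0.8   1.3 100.6] 0.042281399316886153
```

Request:
drive_tool(rows=[[[0,0.001,0.02,0],[0,0.001,0.045,0],[0,0.001,0.07,0],[0,0.001,0.09,0],[0,0.001,0.1,0],[0,0.001,0.1,0],[0,0.001,0.1,0],[0,0.001,0.1,0]]])

```text
t: 22.62
ee_pos: [529.0, 55.2, 176.6]
eef_rot: [2.174, 2.267, 0.002]
wrist_force: [-0.1, 0.1, -1.6]
finger_gap: 21.4
gripper_force: 69.6
```

Request:
drive_tool(rows=[[[0,0,0,0],[0,0,0,0],[0,0,0,0]]])

```text
t: 22.87
ee_pos: [528.6, 55.9, 176.3]
eef_rot: [2.173, 2.268, 0.002]
wrist_force: [-0.0, -0.2, -2.5]
finger_gap: 21.1
gripper_force: 69.6
```

```bash
python3 - <<'E'
from h import *
ax()
p,r,_=tool()
for t in([527.8,55.5,173.6],[525.7,103.5,173.6]):print(np.round(r.inv().apply(np.array(t)-p),1))
E
```

```text
t 22.8667 p [528.6  55.9 176.3] 
 [[-0.043  0.999  0.001]
 [ 0.999  0.043  0.   ]
 [ 0.     0.001 -1.   ]] gap 21.07886836294826 F [-0.  -0.2 -2.5] q [-0.43  0.45  0.35  1.9  -0.2   0.83  0.06]
[-0.4 -0.8  2.7]
[47.7 -0.9  2.7]
```

Request:
drive_tool(rows=[[[0,-0.0008,0.0025,0],[0,-0.0008,0.0025,0],[0.008,-0.0008,0.0025,0],[0.018,-0.0008,0.0025,0],[0.028,-0.0008,0.0025,0],[0.038,-0.0008,0.0025,0],[0.0465,-0.0008,0.0025,0],[0.0475,-0.0008,0.0025,0]]])

```text
t: 23.53
ee_pos: [525.2, 106.1, 172.9]
eef_rot: [-2.169, -2.272, -0.001]
wrist_force: [-0.3, 0.2, -1.3]
finger_gap: 21.5
gripper_force: 69.6
```

Request:
drive_tool(rows=[[[0,0,0,0],[0,0,0,0],[0,0,0,0]]])

```text
t: 23.78
ee_pos: [525.4, 102.6, 173.1]
eef_rot: [2.174, 2.268, -0.0]
wrist_force: [-0.3, -0.3, -1.7]
finger_gap: 21.1
gripper_force: 69.6
```

```bash
python3 - <<'E'
from h import *
ax()
p,r,_=tool()
for t in([525.7,103.5,162.6],):print(np.round(r.inv().apply(np.array(t)-p),1))
E
```

```text
t 23.7833 p [525.4 102.6 173.1] 
 [[-0.042  0.999  0.   ]
 [ 0.999  0.042 -0.   ]
 [-0.     0.    -1.   ]] gap 21.125599575657617 F [-0.3 -0.3 -1.7] q [-0.52  0.45  0.35  1.89 -0.2   0.83 -0.02]
[ 0.9  0.3 10.5]
```

Request:
drive_tool(rows=[[[0.0007,0.0003,0.002,0],[0.0007,0.0003,0.004,0],[0.0007,0.0003,0.006,0],[0.0007,0.0003,0.008,0],[0.0007,0.0003,0.0095,0],[0.0007,0.0003,0.0105,0],[0.0007,0.0003,0.0105,0],[0.0007,0.0003,0.0105,0]]])

```text
t: 24.45
ee_pos: [525.6, 103.8, 162.7]
eef_rot: [-2.173, -2.269, 0.0]
wrist_force: [-1.6, -1.3, 1.0]
finger_gap: 21.3
gripper_force: 70.0
```

The collar is resting on the prongs. Releasing and retreating upward.

Request:
drive_tool(rows=[[[0,0,0,0],[0,0,0,0],[0,0,0,0],[0,0,0,0],[0,0,0,0],[0,0,0,0],[0,0,0,0]]], hand=0)

```text
t: 25.03
ee_pos: [525.7, 103.9, 162.5]
eef_rot: [2.173, 2.269, -0.0]
wrist_force: [0.5, 1.0, -0.9]
finger_gap: 85.5
gripper_force: 0.0
```

Request:
drive_tool(rows=[[[0,0,-0.005,0],[0,0,-0.015,0],[0,0,-0.03,0],[0,0,-0.055,0],[0,0,-0.08,0],[0,0,-0.11,0],[0,0,-0.14,0],[0,0,-0.15,0]]])

```text
t: 25.7
ee_pos: [527.1, 103.7, 317.7]
eef_rot: [2.172, 2.266, 0.009]
wrist_force: [1.8, -0.3, -0.0]
finger_gap: 85.6
gripper_force: 0.0
```

Request:
drive_tool(rows=[[[0,-0.02,-0.01,0],[0,-0.03,-0.01,0],[0,-0.03,-0.01,0],[0,-0.03,-0.01,0],[0,-0.03,-0.01,0],[0,-0.03,-0.01,0]]])

```text
t: 26.2
ee_pos: [495.9, 102.7, 321.9]
eef_rot: [-2.173, -2.269, 0.002]
wrist_force: [-0.1, 0.7, -0.5]
finger_gap: 85.2
gripper_force: 0.0
```

```bash
python3 - <<'E'
from h import *
ax()
b=bot.get_image('side');save('fin.png',b,(205,120,315,270),4)
E
```

```text
t 26.2 p [495.9 102.7 321.9] 
 [[-0.043  0.999 -0.001]
 [ 0.999  0.043 -0.001]
 [-0.001 -0.001 -1.   ]] gap 85.20410211423915 F [-0.1  0.7 -0.5] q [-0.6   0.26  0.4   1.73 -0.11  1.17 -0.13]
```

View pics/fin.png

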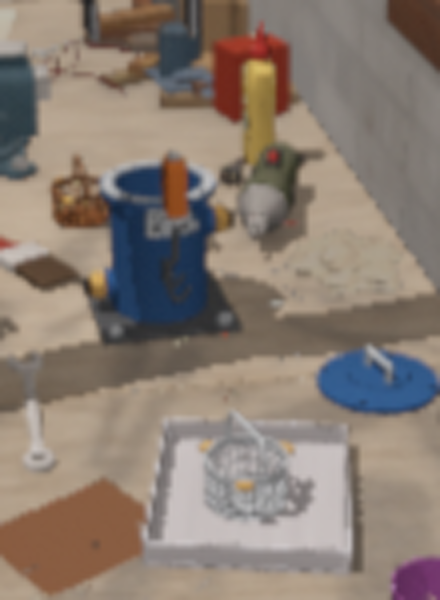

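The hook hangs on the fork at crop (175,185), and the basket stands mid-tray at (245,480). The cover, spanner and tin haven't moved.

```bash
python3 -c "
from h import *
print(bot.sign_off())"
```

```text
the job is handed in; nothing more can be done
None
```

The job is done and handed in at about 26 s: the steel basket stands upright near the middle of the drip tray, the hook is back on its hanger, and the cover, spanner and tin were not touched.

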